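# Clip held open at the earring card

### The arm

A 7-joint arm with a two-finger parallel gripper is mounted at the origin on the work surface. World frame = base frame: x ahead of the robot, y to its left, z up, the work surface at z = 0. Lengths are in m, angles in rad, forces in N, time in s.
With the tool pointing down it reaches from about 0.4 to 0.85 m from the base axis. Payload 10.4 kg.
Tool frame: the origin (TCP) lies on the centre line of the jaws, within the pads' length; the fingertips stand 14 mm ahead of it and the grasp point (between the pads) lies 5 mm behind it (manip.tip_reach is the distance from the TCP to the fingertips, in m); z points along the fingers, y is the line along which they close (so a half turn about z gives the same grasp; the last joint's range is limited). The gripper opens to 85 mm and grips with 20 to 120 N. Pads are 22 mm wide; open, the fingers measure 114 mm over their backs; the gripper's body (76 mm by 85 mm) begins 54 mm behind the grasp point. The pads swing forward as they close: fully open they stand 13 mm farther back than shut.
Start: joints at [-1.253, 0.332, -0.065, 1.46, 0.022, 1.35, -0.088], TCP at [0.209, 0.589, 0.245] pointing down, gripper open.
Joint ranges: [-2.6, 2.6], [-0.5, 2.12], [-1.47, 1.34], [0.16, 2.42], [-1.27, 4.41], [0.06, 2.06], [-2.6, 2.6]. Speed limits (rad/s): [2.22, 2.22, 2.79, 2.79, 3.14, 3.14, 3.14].

### API

Orientations are given as a unit quaternion [x, y, z, w].
In Python, from workcell import manip gives the robot as it stands.
- The arm moves only by the shell command python3 -m pendant 'ROWS' [FORCE]. ROWS is JSON, a list of rows, each a list of 7 numbers: the shift along the tool's x, y, z in units of 50 mm (1.0 is 50 mm), then the turn, a rotation vector about the tool's x, y, z in units of 8 degrees (1.0 is 8 degrees), then the opening, from -1 (shut) to 1 (fully open), so that 0 is half open. In form: [[dx, dy, dz, ax, ay, az, jaw], ...]. A call has exactly 10 rows; each row is the pose to reach, as a shift and turn from the pose commanded when the call began, along the tool's axes at that moment; what a row does not reach only later rows make up. A row lasts 1/8 s, in which the tool goes at most 62.5 mm and 10.7 degrees, less where a joint would pass 70% of its speed; a pose out of reach is approached as far as the arm can. A call with a gripper value outside its range is refused whole. The fingers move at their own pace and stop on an object; FORCE is the grip in N (left out, the last holds). Time passes only in rows, so rows that repeat a pose let the fingers close, or fill a call up. It gives the time, the measured TCP pose, the force, the opening and the grip force at its end, in the units of the state.
- manip.get_obs(): the state, without advancing time (a new reading comes with each control period).
- manip.camera(name): name is "scene" or "top" or "wrist"; returns (picture, depth): 384x512x3 uint8, red, green, blue; 384x512 float32, m along the optical axis (not along the pixel's ray), 0 where there is no reading.
- manip.get_calibration(name): a dict with "fx", "fy", "cx", "cy" (pixels), "D" ([k1, k2, p1, p2, k3] as OpenCV has them; the pictures are not rectified), "xyz" and "orientation" of the camera in the world. Camera axes: x right, y up, looking along -z (the intrinsics and any distortion apply to the point x, -y, -z); pixel columns grow to the right and rows downward; lengths in m; the calibration is good to about 2 mm. A picture is of the moment at which its call begins: read the wrist's pose just before it. get_calibration takes no time and is no camera call; for the wrist camera it gives the pose at the moment of the call.
- manip.hand_in(): hands the job in; it is judged then, once.
Trained networks look in the newest picture that a camera, given by its name, has taken for a name from the list of things; names that differ only in an ending like _2 or _b are one class to them, and where a whole thing is asked for, a point or a joint stands for the part that bears it (a point fixed in the world has none). Each returns a list of dicts, best first, with "p" (0 to 1); they miss things now and then, are a little off and sometimes report something else, mostly with a low value. They report only what shows in the picture. A call takes as long as a camera call.
- manip.find_in(thing, camera): "box" ([left, top, right, bottom] in pixels, round what is visible of it).
- manip.trace(thing, camera): "pixels" (384x512 bool, what is visible of it) and "box" ([left, top, right, bottom] in pixels, round what is visible of it).
- manip.tip_of(thing, camera): "pixel" ([column, row] in pixels: a listed point, or the origin of a listed thing).
The state is a dict: "clock": time; "joint_pos": joint angles; "joint_velocities": joint speeds; "tau": joint torques, N m; "position": TCP position; "ee_rot": TCP orientation; "ft_force": force on the tool from outside, world axes, zero at the start; "torque": the same for the moment, N m; "grip_width": opening from 0.0 (shut) to 1.0 (fully open); "grasp_force": force on a finger pad.
Only numpy, scipy, OpenCV 4.12 (cv2) and the standard library are available. Lean on these libraries where they do the work, as an engineer would, in place of code of your own. Each camera call takes 0.05 s, during which the arm holds its last target. There are 200 camera calls.

### The job

Seat the earring-card stand fully down on the two pegs of its wooden base and let go of it. Then pick up the big spring clip by its handles, squeeze it open and hold it level, gaping around one upright side edge of the card, the edge well between the jaws and the clip not pressing on the card. Finish while still holding the clip squeezed open there, and leave everything else on the table alone.

Things in the scene. Friction and masses are not known exactly. Their poses are not given: they have to be found in the camera images.
- base: Fixed wooden plate 80 (x) x 150 (y) x 14 mm, left or right on the table, turned up to 20 degrees. Origin at centre of underside, z up. On its top face two steel pegs at (x, y) = (13, 42) and (-13, -42) mm, 10 mm thick, 12 mm tall, the upper 6 mm tapering to 5 mm. The seated stand's origin is 14 mm above this origin, y axes along one line (a half turn also fits).
- stand: Loose card stand, 160 g, upright. Origin at centre of foot's underside, z up. Wooden foot 56 (x) x 120 (y) x 16 mm with two 13 mm through holes at (13, 42) and (-13, -42) mm. Wooden stem 18 (x) x 22 (y) mm at the middle, top at z = 92 mm: grip it across x. White card 4 mm thick (x), 120 mm long (y), z = 16 to 78 mm, passes through the stem; flat earrings on it within 33 mm of the middle.
- card_edge_a (a point): Mid-height point of the card's upright side edge at stand (0, 60, 47) mm; its axes are the stand's. Either edge may be used.
- card_edge_b (a point): Mid-height point of the card's other upright side edge, at stand (0, -60, 47) mm; its axes are the stand's.
- clip: Wooden spring clip (big clothes-peg), 50 g, 101 mm long, 28 mm tall, lying flat on its side. Origin at the hinge pin, on the underside; x to where the jaws point, z up along the pin. Jaw tips at x = 50, handle ends at x = -51 mm (-55 squeezed). Handles splay: 56 mm wide over the ends, 48 mm at x = -36. Grip from above at about x = -36, fingers closing along y; squeezed home it sits firm.
- clip_mouth (a point): Point between the jaw tips: clip (50, 0, 14) mm, at the clip's mid-height; axes of the clip (x out of the mouth). Squeezed to the stop the lips gape 26 mm; half-way in, at clip x = 25, 19 mm are clear; the pin blocks at x = 5.
- clip_arm (a joint): Turn of each clip arm about the pin in rad (both turn equally): 0 = shut, lips together; 0.26 = stop, outer handle faces parallel and 28 mm apart, jaws gaping. The spring drives it to 0; squeezing at clip x = -36 mm takes about 3 N at first and 8 N at the stop.
- pliers: bystander, leave alone; origin at its underside: pliers, 180 mm long, 15 mm high, lying flat; origin near the joint.
- tweezers: bystander, leave alone; origin at its underside: steel tweezers, 140 mm long, 8 mm high, lying flat.
- bead_box: bystander, leave alone; origin at its underside: clear four-compartment bead box 36 x 150 x 28 mm.
- phone: bystander, leave alone; origin at its underside: dark phone 150 x 74 x 10 mm lying flat.
- glass: bystander, leave alone; origin at its underside: drinking glass, 68 mm wide, 90 mm tall, upright.
- cutter: bystander, leave alone; origin at its underside: round steel clay cutter ring, 44 mm wide, 25 mm tall.
- dish: bystander, leave alone; origin at its underside: small white dish, 70 mm wide, 22 mm tall.

How it is judged:
By the outcome, as a careful person would: the job done as asked, in the order asked, and still so for the second after the job is handed in, while the arm keeps its last pose, push and grip.
It also fails if it takes over 58 s, if anything falls off the work surface, if the arm or the gripper's body presses on something with over 40 N, if the wrist force passes 120 N, or if a joint passes its speed limit or range.

## Working session

There is one attempt and no reset: what is moved stays moved. The work goes in short steps, Python scripts to look and compute and a shell command to move; the robot and the scene stay as the last step left them, time stands still between calls to the robot, and variables do not carry over. Pictures are saved under pics/ and viewed, at most 10 in all, crops included, and the job is handed in when it is done.

```bash
mkdir -p pics
cat > h.py <<'E'
import numpy as np, cv2
from scipy.spatial.transform import Rotation as R
from workcell import manip
def ray(cal,px):
    K=np.array([[cal['fx'],0,cal['cx']],[0,cal['fy'],cal['cy']],[0,0,1]])
    n=cv2.undistortPoints(np.array(px,float).reshape(-1,1,2),K,np.array(cal['D'],float)).reshape(-1,2)
    return np.c_[n[:,0],-n[:,1],-np.ones(len(n))]
def world(cal,px,depth):
    r=ray(cal,px)*np.asarray(depth).reshape(-1,1)
    return R.from_quat(cal['orientation']).apply(r)+cal['xyz']
def atz(cal,px,z):
    r=R.from_quat(cal['orientation']).apply(ray(cal,px)); o=np.array(cal['xyz'])
    return o+r*((z-o[2])/r[:,2])[:,None]
def cloud(cal,depth,mask):
    v,u=np.nonzero(mask&(depth>0)); return world(cal,np.c_[u,v],depth[v,u])
def save(img,n): cv2.imwrite('pics/'+n,img[:,:,::-1])
E
python3 - <<'E'
from h import *
o=manip.get_obs(); print(o['clock'],o['position'],o['ee_rot'])
for c in ['top','scene']:
    im,d=manip.camera(c); cal=manip.get_calibration(c); save(im,c+'1.png'); np.savez(c+'1.npz',im=im,d=d)
    print(c,cal['xyz'],cal['fx'])
    for t in ['base','stand','clip']:
        for r in manip.trace(t,c)[:2]:
            P=cloud(cal,d,r['pixels']); 
            print(t,round(r['p'],2),np.round(r['box']),np.round(np.median(P,0),3),np.round(np.percentile(P,2,0),3),np.round(np.percentile(P,98,0),3))
            np.save(f'{c}_{t}.npy',r['pixels']) if r is not None and r['p']>.5 else 0
    for t in ['base','stand','clip','clip_mouth','card_edge_a']:
        print(t,[(round(r['p'],2),np.round(r['pixel'],1)) for r in manip.tip_of(t,c)[:3]])
E
```

```text
0.0 [0.2088121  0.58869914 0.24453031] [ 1.69574706e-01  9.85517076e-01 -7.11573980e-04 -7.77132963e-05]
top [ 0.37195036 -0.00177391  1.10919966] 403.186058941163
base 0.65 [312. 191. 368. 232.] [ 0.526 -0.214  0.015] [ 0.483 -0.286  0.01 ] [ 0.57  -0.144  0.02 ]
base 0.55 [252. 201. 280. 230.] [ 0.51  -0.023  0.028] [ 0.49 -0.04 -0.  ] [ 0.542 -0.002  0.033]
stand 0.95 [142. 189. 190. 215.] [0.557 0.254 0.018] [0.531 0.201 0.002] [0.594 0.319 0.094]
stand 0.24 [253. 207. 276. 240.] [ 0.5   -0.018  0.028] [ 0.461 -0.04   0.   ] [0.542 0.025 0.033]
clip 0.65 [251. 202. 282. 233.] [ 0.507 -0.021  0.028] [ 0.476 -0.043 -0.001] [0.543 0.025 0.033]
base [(0.59, array([339.6, 208.9]))]
stand [(0.68, array([169.2, 200.2])), (0.58, array([335.4, 269.4])), (0.2, array([346.5, 143.8]))]
clip [(0.66, array([268.4, 219. ]))]
clip_mouth [(0.73, array([277.4, 205.3]))]
card_edge_a [(0.75, array([187.2, 198.6])), (0.57, array([140.9, 197.2]))]
scene [1.09874914 0.49606042 0.63631307] 407.8480537373866
base 0.88 [166. 144. 228. 177.] [ 0.532 -0.207  0.014] [ 0.481 -0.287  0.001] [ 0.573 -0.138  0.019]
stand 0.7 [309. 215. 375. 280.] [0.57  0.267 0.028] [0.547 0.202 0.001] [0.596 0.32  0.092]
clip 0.75 [238. 170. 282. 196.] [ 0.5   -0.014  0.019] [ 0.446 -0.042  0.001] [0.545 0.031 0.03 ]
base [(0.97, array([195.3, 161.3]))]
stand [(0.74, array([338.1, 258.4]))]
clip [(0.91, array([260. , 185.4]))]
clip_mouth [(0.8, array([239.9, 188.5]))]
card_edge_a [(0.88, array([320.1, 222.9])), (0.55, array([363.8, 257.1]))]
```

```bash
python3 - <<'E'
import cv2
a=cv2.imread('pics/top1.png')[130:300,110:390]; cv2.imwrite('pics/v1.png',cv2.resize(a,(800,486),interpolation=2))
a=cv2.imread('pics/scene1.png')[120:300,140:420]; cv2.imwrite('pics/v2.png',cv2.resize(a,(800,514),interpolation=2))
E
python3 - <<'E'
from h import *
for c in ['top','scene']:
    z=np.load(c+'1.npz'); cal=manip.get_calibration(c)
    for t,lo,hi in [('base',.009,.02),('stand',.012,.022),('stand',.06,.1),('clip',.02,.035)]:
        try: m=np.load(f'{c}_{t}.npy')
        except Exception as e: print(c,t,'none'); continue
        if c=='top' and t=='base': 
            m=np.zeros(m.shape,bool); m[185:238,305:375]=1
        P=cloud(cal,z['d'],m); P=P[(P[:,2]>lo)&(P[:,2]<hi)]
        if len(P)<10: continue
        r=cv2.minAreaRect((P[:,:2]*1000).astype(np.float32)); w,v=np.linalg.eigh(np.cov(P[:,:2].T))
        print(c,t,lo,len(P),np.round(r[0],1),np.round(r[1],1),round(r[2],1),'pca yaw long',np.degrees(np.arctan2(v[1,1],v[0,1])))
    print([np.round(atz(cal,[r['pixel']],.014),3) for r in manip.tip_of('clip_mouth',c)],[np.round(atz(cal,[r['pixel']],.0),3) for r in manip.tip_of('clip',c)],[np.round(atz(cal,[r['pixel']],.047),3) for r in manip.tip_of('card_edge_a',c)],[np.round(atz(cal,[r['pixel']],.0),3) for r in manip.tip_of('base',c)])
E
```

```text
top base 0.009 1556 [ 511.8 -216.9] [111.3 152.5] 9.0 pca yaw long 100.30421986581214
top stand 0.012 588 [563.5 261.1] [121.9  56.4] 81.4 pca yaw long 84.20511192451963
top stand 0.06 181 [563.2 260.8] [119.5  18.7] 83.5 pca yaw long 81.67516625780868
top clip 0.02 161 [499.5 -16.2] [ 36.9 100. ] 48.3 pca yaw long 136.30773954871825
[array([[ 0.543, -0.044,  0.014]])] [array([[ 0.507, -0.019,  0.   ]])] [array([[0.558, 0.199, 0.047]]), array([[0.563, 0.326, 0.047]])] [array([[ 0.534, -0.218,  0.   ]])]
scene base 0.009 1027 [ 527.7 -215. ] [ 84.3 152.5] 10.2 pca yaw long 99.75863234553589
scene stand 0.012 778 [563.  260.3] [121.   57.3] 81.8 pca yaw long 86.33341287884275
scene stand 0.06 587 [563.  260.5] [120.3  19.5] 78.7 pca yaw long 81.71401355694995
scene clip 0.02 312 [500.4 -15.6] [ 54.9 100.4] 58.2 pca yaw long 148.4467733711393
[array([[ 0.545, -0.035,  0.014]])] [array([[ 0.491, -0.018,  0.   ]])] [array([[0.549, 0.196, 0.047]]), array([[0.573, 0.312, 0.047]])] [array([[ 0.525, -0.217,  0.   ]])]
```

View pics/v1.png

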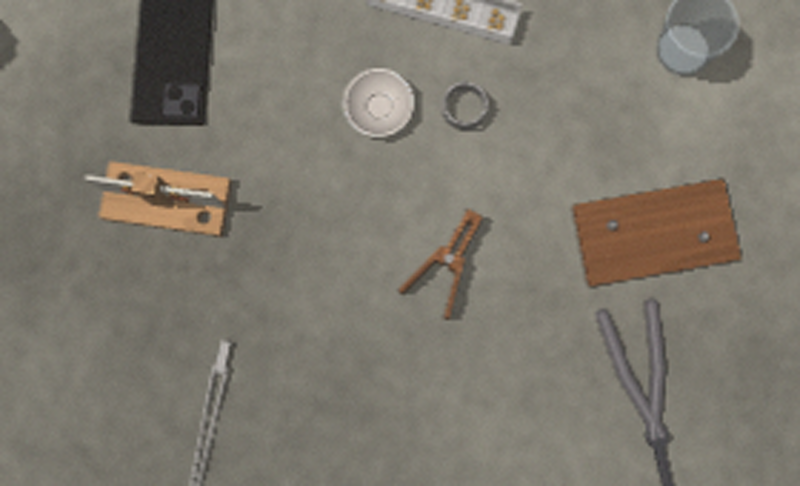

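View pics/v2.png

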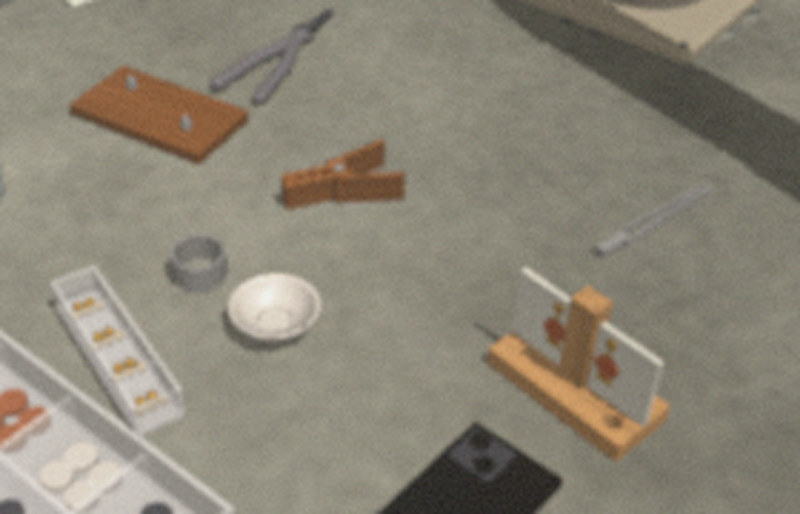

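The top view shows the stand on the left at about (563, 261) mm with its y axis at 81.7°. The base is on the right at about (528, -216) mm with its y axis near 99.9°. The clip is in the middle with its jaws pointing to +x and -y. The pegs and holes match without a half turn.

```bash
cat > go.py <<'E'
# python3 go.py x y z yaw_of_tool_y_deg : print the row shift/turn from present pose (optionally from given start)
import sys; from h import *
def go(x,y,z,yaw,o=None):
    o=o or manip.get_obs(); r0=R.from_quat(o['ee_rot'])
    def tgt(a):
        a=np.radians(a); ty=np.array([np.cos(a),np.sin(a),0]); tz=np.array([0,0,-1.]); return R.from_matrix(np.c_[np.cross(ty,tz),ty,tz])
    c=[(r0.inv()*tgt(a)).as_rotvec() for a in (yaw,yaw+180)]; rv=min(c,key=np.linalg.norm)
    d=r0.inv().apply(np.array([x,y,z])-o['position'])
    print(o['clock'],'pos',np.round(o['position'],4),'rows:',np.round(d/.05,3),np.round(np.degrees(rv)/8,3),'w',o['grip_width'],'F',np.round(o['ft_force'],1))
if __name__=='__main__': go(*map(float,sys.argv[1:5]))
E
python3 go.py .563 .2607 .24 -8.3; python3 go.py .52 .2607 .27 -8.3
```

```text
1.3 pos [0.2089 0.5891 0.2453] rows: [-8.871 -3.823  0.106] [ 0.000e+00 -1.000e-03  9.847e+00] w 0.9997344888751146 F [-0.2  0.3 -0.5]
1.3 pos [0.2089 0.5891 0.2453] rows: [-8.06  -4.11  -0.494] [ 0.000e+00 -1.000e-03  9.847e+00] w 0.9997344888751146 F [-0.2  0.3 -0.5]
```

```bash
python3 -m pendant '[[-8.87,-3.82,0.1,0,0,9.85,1],[-8.87,-3.82,0.1,0,0,9.85,1],[-8.87,-3.82,0.1,0,0,9.85,1],[-8.87,-3.82,0.1,0,0,9.85,1],[-8.87,-3.82,0.1,0,0,9.85,1],[-8.87,-3.82,0.1,0,0,9.85,1],[-8.87,-3.82,0.1,0,0,9.85,1],[-8.87,-3.82,0.1,0,0,9.85,1],[-8.87,-3.82,0.1,0,0,9.85,1],[-8.87,-3.82,0.1,0,0,9.85,1]]' 40
python3 - <<'E'
from h import *
cal=manip.get_calibration('wrist'); im,d=manip.camera('wrist'); save(im,'w1.png'); print(cal['xyz'],cal['fx'])
for r in manip.trace('stand','wrist')[:1]:
    P=cloud(cal,d,r['pixels']); print(r['p'],r['box'])
    for lo,hi in [(.012,.02),(.072,.082),(.088,.097)]:
        Q=P[(P[:,2]>lo)&(P[:,2]<hi)]
        if len(Q)>10:
            q=cv2.minAreaRect((Q[:,:2]*1000).astype(np.float32)); print(lo,len(Q),np.round(np.median(Q,0),4),np.round(q[0],1),np.round(q[1],1),round(q[2],1))
import go; go.go(.563,.2607,.2,-8.3)
E
```

```text
clock: 2.55
position: [0.5626, 0.2616, 0.2402]
ee_rot: [0.756, 0.654, -0.0, -0.0]
ft_force: [-1.1, 0.4, -0.5]
grip_width: 1.003
grasp_force: 0.0
[0.57376198 0.3311636  0.3681411 ] 290.53946745755644
2.65 pos [0.5621 0.2624 0.2403] rows: [-0.032  0.024  0.806] [-0.004 -0.005  0.017] w 0.9976145263168734 F [0.6 0.4 0.3]
```

View pics/w1.png

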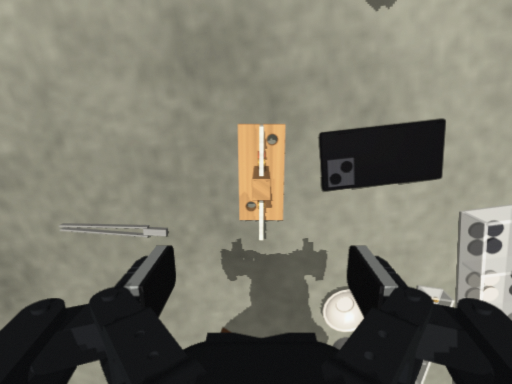

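The wrist view shows the stand upright and square to the jaws, with its stem at (261, 189) and holes at (272, 139) and (251, 206). Next I'll measure the stand from depth.

```bash
cat > ms.py <<'E'
from h import *
def boxes(cal,d,mask,bands):
    P=cloud(cal,d,mask)
    for lo,hi in bands:
        Q=P[(P[:,2]>lo)&(P[:,2]<hi)]
        if len(Q)>10:
            q=cv2.minAreaRect((Q[:,:2]*1000).astype(np.float32)); print((lo,hi),len(Q),np.round(np.median(Q,0),4),np.round(q[0],1),np.round(q[1],1),round(q[2],1))
E
python3 - <<'E'
from ms import *
cal=manip.get_calibration('wrist'); im,d=manip.camera('wrist'); np.savez('w1.npz',im=im,d=d,xyz=cal['xyz'],q=cal['orientation'])
m=np.zeros(d.shape,bool); m[112:250,228:295]=1
boxes(cal,d,m,[(.012,.021),(.07,.084),(.087,.1)])
g=cv2.cvtColor(im,cv2.COLOR_RGB2GRAY)
for (u,v) in [(272,139),(251,206)]:
    p=g[v-8:v+9,u-8:u+9].astype(float); w=np.clip(95-p,0,None); yy,xx=np.mgrid[v-8:v+9,u-8:u+9]
    c=(np.sum(w*xx)/w.sum(),np.sum(w*yy)/w.sum()); print(p.min(),c,atz(cal,[c],.016))
E
python3 go.py .563 .261 .06 -8.3
```

```text
(0.012, 0.021) 3277 [0.5634 0.2707 0.0153] [563.  260.1] [120.   56.1] 81.5
(0.07, 0.084) 404 [0.5654 0.2734 0.0772] [564.3 260.5] [118.7  17.4] 87.8
(0.087, 0.1) 394 [0.5633 0.261  0.0913] [563.3 260.5] [21.4 16.9] 81.6
75.0 (np.float64(273.15274949083505), np.float64(137.83503054989816)) [[0.5833702  0.30263653 0.016     ]]
79.0 (np.float64(249.40845070422534), np.float64(204.54929577464787)) [[0.54269256 0.22435485 0.016     ]]
2.7 pos [0.5621 0.2623 0.2404] rows: [-0.027  0.022  3.608] [-0.003 -0.005  0.016] w 0.9980780222049317 F [-0.1 -0.8 -0. ]
```

```bash
python3 -m pendant '[[-0.04,0.02,1,0,0,0,0.6],[-0.04,0.02,2,0,0,0,0.3],[-0.04,0.02,3,0,0,0,0.2],[-0.04,0.02,3.6,0,0,0,0.2],[-0.04,0.02,3.6,0,0,0,0.2],[-0.04,0.02,3.6,0,0,0,-1],[-0.04,0.02,3.6,0,0,0,-1],[-0.04,0.02,3.6,0,0,0,-1],[-0.04,0.02,3.6,0,0,0,-1],[-0.04,0.02,3.6,0,0,0,-1]]' 50; python3 go.py .5632 .2604 .16 -8.5
```

```text
clock: 3.95
position: [0.5643, 0.2593, 0.0617]
ee_rot: [0.757, 0.654, 0.001, -0.0]
ft_force: [-2.4, 0.1, 6.2]
grip_width: 0.206
grasp_force: 53.3
3.95 pos [0.5643 0.2593 0.0617] rows: [ 0.023 -0.022 -1.966] [ 0.009 -0.011  0.023] w 0.2059653399188088 F [-2.4  0.1  6.2]
```

Run:
```python
from ms import *
from scipy.optimize import least_squares
for c in ['top','scene']:
    im,d=manip.camera(c); cal=manip.get_calibration(c)
    m=(manip.trace('base',c) or [{'pixels':np.zeros(d.shape,bool)}])[0]['pixels']
    k=cv2.erode(m.astype(np.uint8),np.ones((2,2)))>0
    boxes(cal,d,m,[(.009,.019)]); boxes(cal,d,k,[(.009,.019)])
    # predicted pegs
    K=np.array([[cal['fx'],0,cal['cx']],[0,cal['fy'],cal['cy']],[0,0,1]])
    a=np.radians(9.9); o=np.array([.528,-.2155]); Rm=np.array([[np.cos(a),-np.sin(a)],[np.sin(a),np.cos(a)]])
    b=im.astype(int); 
    for p in [(.013,.042),(-.013,-.042)]:
        w=np.r_[o+Rm@p,.020]; q=R.from_quat(cal['orientation']).inv().apply(w-cal['xyz'])*[1,-1,-1]
        uv=cv2.projectPoints(q.reshape(1,1,3),np.zeros(3),np.zeros(3),K,np.array(cal['D'],float))[0].ravel()
        u,v=np.round(uv).astype(int); P=b[v-8:v+9,u-8:u+9]; s=P[:,:,2]-(P[:,:,0]-20)  # grey vs brown
        w_=np.clip(s,0,None)*(s>10); yy,xx=np.mgrid[v-8:v+9,u-8:u+9]
        cc=(np.sum(w_*xx)/w_.sum(),np.sum(w_*yy)/w_.sum()); print(c,'pred',np.round(uv,1),'found',np.round(cc,1),(w_>0).sum(),'at z20',np.round(atz(cal,[cc],.020),4),'exp',w)
    v,u=[int(t) for t in (220,340)] if c=='top' else (160,196)
    cv2.imwrite(f'pics/b_{c}.png',cv2.resize(im[v-40:v+40,u-50:u+50,::-1],(800,640)[:2] if 0 else (750,600),interpolation=0))
```

```text
(0.009, 0.019) 1494 [ 0.5258 -0.2144  0.0149] [ 527.1 -215.2] [ 81.1 149.2] 9.2
(0.009, 0.019) 1428 [ 0.5253 -0.215   0.0149] [ 526.4 -215.8] [ 79.5 148.4] 9.3
top pred [324.2 208.1] found [323.9 208.1] 6 at z20 [[ 0.5335 -0.1708  0.02  ]] exp [ 0.5335854  -0.17189033  0.02      ]
top pred [356.2 211.8] found [356.1 212.2] 6 at z20 [[ 0.5214 -0.259   0.02  ]] exp [ 0.5224146  -0.25910967  0.02      ]
(0.009, 0.019) 1007 [ 0.5308 -0.2091  0.0144] [ 525.6 -214.8] [ 84.3 151.6] 8.9
(0.009, 0.019) 933 [ 0.5323 -0.2062  0.0144] [ 527.3 -210.8] [ 79.7 144.2] 8.9
scene pred [204.  162.9] found [205.  162.5] 2 at z20 [[ 0.5307 -0.1713  0.02  ]] exp [ 0.5335854  -0.17189033  0.02      ]
scene pred [184.7 148.9] found [186. 149.] 1 at z20 [[ 0.5205 -0.2561  0.02  ]] exp [ 0.5224146  -0.25910967  0.02      ]
```

```bash
python3 go.py .5275 -.215 .15 9.3
```

```text
4.15 pos [0.5643 0.2592 0.0617] rows: [-9.488  0.646 -1.78 ] [ 0.01  -0.009 -2.202] w 0.20129532019582325 F [-3.4  0.3  7.1]
```

```bash
python3 -m pendant '[[0,0,-0.8,0,0,0,-1],[0,0,-1.6,0,0,0,-1],[-0.9,0.06,-1.8,0,0,-0.2,-1],[-2.1,0.14,-1.8,0,0,-0.5,-1],[-3.3,0.22,-1.8,0,0,-0.8,-1],[-4.5,0.3,-1.8,0,0,-1.1,-1],[-5.7,0.38,-1.8,0,0,-1.4,-1],[-6.9,0.46,-1.8,0,0,-1.7,-1],[-8.1,0.55,-1.8,0,0,-2,-1],[-9,0.61,-1.8,0,0,-2.2,-1]]'
python3 go.py .5275 -.215 .15 9.3
```

```text
clock: 5.4
position: [0.528, -0.1939, 0.1507]
ee_rot: [0.648, 0.762, 0.0, 0.0]
ft_force: [0.8, 1.0, -2.1]
grip_width: 0.205
grasp_force: 52.3
5.4 pos [ 0.528  -0.1939  0.1507] rows: [-0.415 -0.077  0.013] [ 0.004  0.003 -0.01 ] w 0.20475483316399065 F [ 0.8  1.  -2.1]
```

```bash
python3 -m pendant '[[-0.2,-0.03,0,0,0,0,-1],[-0.4,-0.06,0,0,0,0,-1],[-0.42,-0.07,0.3,0,0,0,-1],[-0.42,-0.07,0.7,0,0,0,-1],[-0.42,-0.07,1,0,0,0,-1],[-0.42,-0.07,1.1,0,0,0,-1],[-0.42,-0.07,1.1,0,0,0,-1],[-0.42,-0.07,1.1,0,0,0,-1],[-0.42,-0.07,1.1,0,0,0,-1],[-0.42,-0.07,1.1,0,0,0,-1]]'
python3 - <<'E'
from ms import *
for c in ['wrist','scene']:
    im,d=manip.camera(c); cal=manip.get_calibration(c); save(im,c+'2.png'); np.savez(c+'2.npz',im=im,d=d,xyz=cal['xyz'],q=cal['orientation'])
    for r in manip.trace('stand',c)[:1]:
        print(c,r['p'],r['box']); boxes(cal,d,r['pixels'],[(.04,.053),(.1,.116),(.118,.13)])
    for r in manip.trace('base',c)[:1]:
        print(c,r['p'],r['box']); boxes(cal,d,r['pixels'],[(.009,.02)])
    print([(r['p'],atz(cal,[r['pixel']],.079)) for r in manip.tip_of('card_edge_a',c)])
a=cv2.imread('pics/scene2.png')[80:200,130:290]; cv2.imwrite('pics/v3.png',cv2.resize(a,(800,600),interpolation=2))
import go; go.go(.5275,-.215,.094,9.3)
E
```

```text
clock: 6.65
position: [0.5289, -0.2123, 0.0956]
ee_rot: [0.648, 0.762, 0.0, 0.0]
ft_force: [-0.3, -0.6, -1.4]
grip_width: 0.204
grasp_force: 52.3
wrist 0.75 [216.3, 131.9, 305.5, 338.5]
(0.04, 0.053) 7671 [ 0.5192 -0.1818  0.0491] [ 525.3 -188.2] [56.3 71.3] 9.3
(0.1, 0.116) 1976 [ 0.5245 -0.1893  0.111 ] [ 527.7 -197.4] [17.3 89.6] 1.2
(0.118, 0.13) 2531 [ 0.5292 -0.2094  0.1249] [ 529.5 -211.8] [17.9 22.9] 9.4
wrist 0.58 [198.5, 111.2, 309.8, 271.3]
(0.009, 0.02) 4221 [ 0.4985 -0.1579  0.0132] [ 524.1 -202.1] [ 80.2 120.8] 9.3
[(0.59, array([[ 0.51827162, -0.15380614,  0.079     ]]))]
scene 0.92 [166.5, 119.5, 224.8, 163.9]
(0.04, 0.053) 470 [ 0.544  -0.1954  0.0497] [ 528.8 -210.9] [ 58.7 123.3] 9.7
(0.1, 0.116) 107 [ 0.5247 -0.1842  0.1077] [ 525.9 -210.3] [ 21.2 117.9] 3.3
(0.118, 0.13) 27 [ 0.5277 -0.2016  0.1247] [ 543.3 -205.8] [49.6 16.1] 2.0
scene 0.6 [163.4, 153.9, 230.6, 174.1]
(0.009, 0.02) 592 [ 0.5471 -0.185   0.0144] [ 527.9 -214.7] [ 81.1 152. ] 11.0
[(0.6, array([[ 0.52509732, -0.17021956,  0.079     ]])), (0.59, array([[ 0.53838404, -0.26618   ,  0.079     ]]))]
7.05 pos [ 0.5287 -0.2122  0.0953] rows: [-0.051 -0.032  0.025] [-0.    -0.001 -0.003] w 0.20069538697602773 F [ 0.3 -0.9 -0.9]
```

View pics/v3.png

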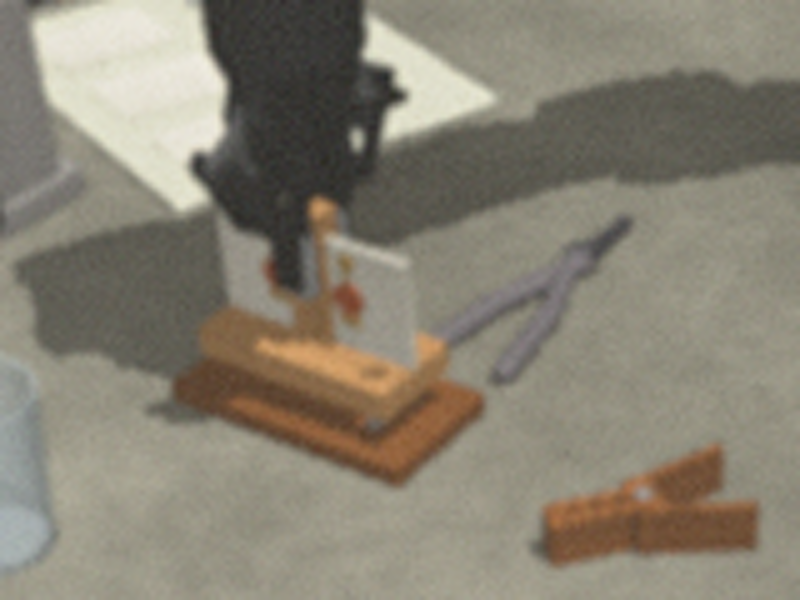

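View pics/wrist2.png

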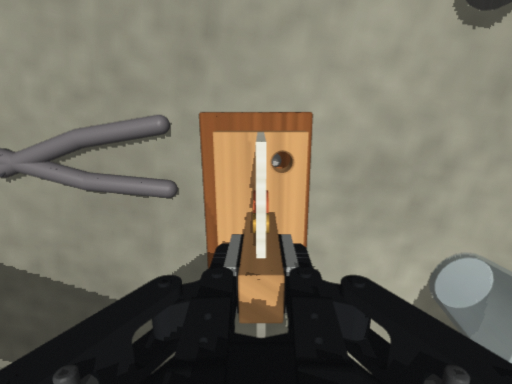

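The wrist view shows the foot square above the base. A hole is at (282, 161) with the peg visible inside it, so I can measure foot against base in this one picture.

Run:
```python
from ms import *
z=np.load('wrist2.npz'); cal=manip.get_calibration('wrist'); cal['xyz'],cal['orientation']=z['xyz'],z['q']
m=np.zeros(z['d'].shape,bool); m[100:250,190:325]=1
P=cloud(cal,z['d'],m); a=np.radians(9.3); T=np.array([[np.cos(a),np.sin(a)],[-np.sin(a),np.cos(a)]])
for n,lo,hi in [('base',.008,.02),('foot',.043,.055)]:
    Q=P[(P[:,2]>lo)&(P[:,2]<hi)]; q=Q[:,:2]@T.T*1000
    s=q[(q[:,1]>q[:,1].max()-70)]
    bins=np.arange(s[:,1].max()-60,s[:,1].max()-4,4)
    L=[(s[(s[:,1]>=b)&(s[:,1]<b+4),0].min(),s[(s[:,1]>=b)&(s[:,1]<b+4),0].max()) for b in bins]
    L=np.array(L); ends=[q[(q[:,0]>=b)&(q[:,0]<b+4),1].max() for b in np.arange(q[:,0].min()+4,q[:,0].max()-6,4)]
    print(n,np.round(np.median(Q[:,2]),4),'left',np.round(L[:,0],1),'right',np.round(L[:,1],1),'end',np.round(ends,1))
print('base guess in frame',T@[527.5,-215])
g=cv2.resize(z['im'][145:180,262:302,::-1],(640,560),interpolation=0); cv2.imwrite('pics/v4.png',g)
```

```text
base 0.0132 left [444.6 445.2 445.4 444.6 445.  445.3 444.5 445.  445.2 444.6 444.9 445.2
 444.5 444.9 445.2] right [524.  523.8 524.6 524.4 524.1 523.8 524.5 524.5 524.  523.8 524.4 524.3
 524.  523.8 524.5] end [-223.8 -223.8 -223.8 -223.7 -223.7 -223.7 -223.7 -223.7 -223.7 -223.7
 -223.7 -223.7 -223.7 -223.7 -223.7 -223.7 -223.8 -223.8]
foot 0.0492 left [460.3 460.  460.  460.3 460.3 459.8 460.1 460.2 460.4 459.8 460.  460.3
 460.  459.9] right [515.6 516.  516.  515.8 515.5 516.  515.9 515.8 515.6 516.1 515.8 515.7
 516.  516. ] end [-235.1 -235.1 -235.  -235.1 -235.1 -235.  -235.  -235.1 -235.1 -235.1
 -235.1 -235. ]
base guess in frame [ 485.82156887 -297.41999466]
```

View pics/v4.png

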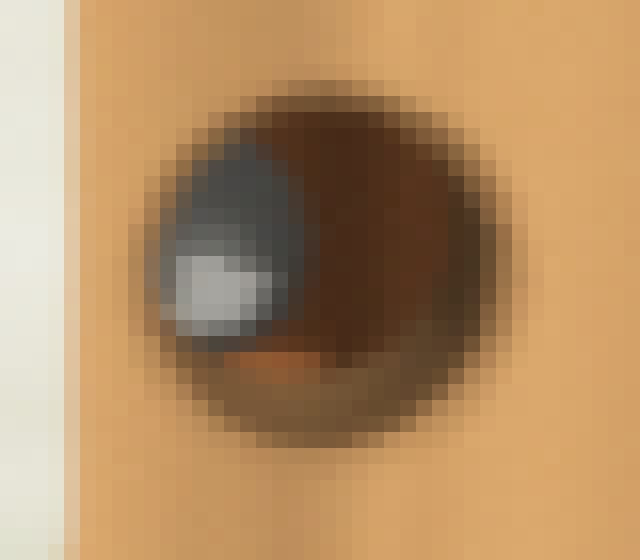

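Run:
```python
from ms import *
z=np.load('wrist2.npz'); cal=manip.get_calibration('wrist'); cal['xyz'],cal['orientation']=z['xyz'],z['q']
a=np.radians(9.3); T=np.array([[np.cos(a),np.sin(a)],[-np.sin(a),np.cos(a)]])
p=atz(cal,[(262+217/16-.5,145+297/16-.5)],.026)[0,:2]; h=atz(cal,[(262+325/16-.5,145+264/16-.5)],.0495)[0,:2]
print('peg-hole in base axes mm',T@(p-h)*1000, 'hole',T@h*1000,'peg',T@p*1000)
import go; o=manip.get_obs(); d=T.T@np.array([-.0034,-.0036]); go.go(*(o['position'][:2]+d),.082,9.3)
```

```text
peg-hole in base axes mm [-2.8778073  -5.11246731] hole [ 501.09250088 -252.12614055] peg [ 498.21469358 -257.23860785]
7.05 pos [ 0.5287 -0.2122  0.0953] rows: [-0.072 -0.068  0.265] [-0.    -0.001 -0.003] w 0.20069538697602773 F [ 0.3 -0.9 -0.9]
```

```bash
python3 -m pendant '[[-0.04,-0.03,0,0,0,0,-1],[-0.082,-0.064,0,0,0,0,-1],[-0.082,-0.064,0,0,0,0,-1],[-0.082,-0.064,0.08,0,0,0,-1],[-0.082,-0.064,0.16,0,0,0,-1],[-0.082,-0.064,0.2,0,0,0,-1],[-0.082,-0.064,0.23,0,0,0,-1],[-0.082,-0.064,0.23,0,0,0,-1],[-0.082,-0.064,0.23,0,0,0,-1],[-0.082,-0.064,0.23,0,0,0,-1]]'
cat > rel.py <<'E'
from ms import *
def rel(tag,yaw=9.3):
    cal=manip.get_calibration('wrist'); im,d=manip.camera('wrist'); save(im,tag+'.png')
    m=np.zeros(d.shape,bool); m[60:250,170:345]=1
    P=cloud(cal,d,m); a=np.radians(yaw); T=np.array([[np.cos(a),np.sin(a)],[-np.sin(a),np.cos(a)]])
    h=P[(P[:,2]>.025)&(P[:,2]<.06)][:,2]; fz=np.median(h); out=[]
    for n,lo,hi in [('base',.008,.02),('foot',fz-.004,fz+.004)]:
        Q=P[(P[:,2]>lo)&(P[:,2]<hi)]; q=Q[:,:2]@T.T*1000; q=q[q[:,1]>q[:,1].max()-55]; y1=np.percentile(q[:,1],99.5)
        mid=[np.array([np.percentile(s[:,0],.5),np.percentile(s[:,0],99.5)]) for s in [q[(q[:,1]>b)&(q[:,1]<b+25)] for b in (y1-52,y1-27)]]
        out.append((np.mean(mid),y1-(75 if n=='base' else 60))); print(n,'z',np.round(np.median(Q[:,2]),4),np.round(mid,1),'centre',np.round(out[-1],1))
    print('foot must shift',np.round(np.array(out[0])-out[1],1)); return im
E
python3 - <<'E'
from rel import *
im=rel('w3'); import go; go.go(.5255,-.2162,.0755,9.3)
E
```

```text
clock: 8.3
position: [0.5263, -0.2168, 0.0839]
ee_rot: [0.648, 0.762, 0.0, 0.0]
ft_force: [-0.1, -0.4, -2.0]
grip_width: 0.203
grasp_force: 52.3
base z 0.0133 [[421.6 524.5]
 [445.2 524.1]] centre [ 478.8 -299.1]
foot z 0.0375 [[457.  512.4]
 [456.9 512.5]] centre [ 484.7 -299.2]
foot must shift [-5.9  0.1]
8.35 pos [ 0.5262 -0.2168  0.0838] rows: [ 0.014 -0.012  0.167] [ 0.001 -0.    -0.003] w 0.20357330212842384 F [ 1.1 -0.2 -1.6]
```

```bash
python3 -m pendant '[[0,0,0.03,0,0,0,-1],[0,0,0.06,0,0,0,-1],[0,0,0.09,0,0,0,-1],[0,0,0.11,0,0,0,-1],[0,0,0.13,0,0,0,-1],[0,0,0.15,0,0,0,-1],[0,0,0.16,0,0,0,-1],[0,0,0.16,0,0,0,-1],[0,0,0.16,0,0,0,-1],[0,0,0.16,0,0,0,-1]]'
python3 - <<'E'
from rel import *
rel('w4')
E
```

```text
clock: 9.6
position: [0.5262, -0.2168, 0.0758]
ee_rot: [0.648, 0.762, 0.0, 0.0]
ft_force: [0.3, -0.0, -1.3]
grip_width: 0.201
grasp_force: 52.5
base z 0.0133 [[444.9 524.4]
 [445.1 524. ]] centre [ 484.6 -298.7]
foot z 0.0294 [[456.9 512.4]
 [456.9 512.4]] centre [ 484.7 -299.1]
foot must shift [-0.1  0.5]
```

The foot top is 16.1 mm above the plate, so the stand is essentially seated. I'll press down lightly to confirm, then release and lift.

```bash
python3 -m pendant '[[0,0,0.01,0,0,0,-1],[0,0,0.02,0,0,0,-1],[0,0,0.03,0,0,0,-1],[0,0,0.03,0,0,0,-1],[0,0,0.03,0,0,0,-1],[0,0,0.03,0,0,0,-1],[0,0,0.03,0,0,0,-1],[0,0,0.03,0,0,0,-1],[0,0,0.03,0,0,0,-1],[0,0,0.03,0,0,0,-1]]'
```

```text
clock: 10.9
position: [0.5262, -0.2169, 0.0756]
ee_rot: [0.648, 0.762, 0.0, -0.0]
ft_force: [-8.0, 2.8, 15.0]
grip_width: 0.205
grasp_force: 54.7
```

```bash
python3 -m pendant '[[0,0,-0.02,0,0,0,-1],[0,0,-0.02,0,0,0,-0.2],[0,0,-0.02,0,0,0,0.2],[0,0,-0.02,0,0,0,0.3],[0,0,-0.02,0,0,0,0.3],[0,0,-0.6,0,0,0,0.3],[0,0,-1.5,0,0,0,0.5],[0,0,-2.5,0,0,0,1],[0,0,-2.5,0,0,0,1],[0,0,-2.5,0,0,0,1]]'
python3 - <<'E'
from rel import *
im=rel('w5'); 
cal=manip.get_calibration('scene'); im,d=manip.camera('scene')
r=manip.trace('clip','scene'); 
if r: boxes(cal,d,r[0]['pixels'],[(.02,.035)])
import go; go.go(.47,.01,.2,48)
E
```

```text
clock: 12.15
position: [0.526, -0.2166, 0.1988]
ee_rot: [0.648, 0.762, 0.0, -0.0]
ft_force: [-0.9, 0.1, -1.0]
grip_width: 1.0
grasp_force: 0.0
base z 0.0131 [[386.7 524. ]
 [390.1 523.9]] centre [ 456.2 -299. ]
foot z 0.0293 [[457.2 512.1]
 [456.8 512.5]] centre [ 484.6 -299.4]
foot must shift [-28.4   0.4]
12.3 pos [ 0.5256 -0.2166  0.198 ] rows: [ 4.651 -0.367 -0.035] [-0.012 -0.01  -4.841] w 1.001012981129084 F [ 0.5 -1.3 -0.5]
```

```bash
python3 go.py .535 -.045 .2 48
```

```text
12.3 pos [ 0.5256 -0.2166  0.198 ] rows: [ 3.356  0.738 -0.039] [-0.012 -0.01  -4.841] w 1.001012981129084 F [ 0.5 -1.3 -0.5]
```

```bash
python3 -m pendant '[[1,0.22,0,0,0,-1.2,1],[2,0.44,0,0,0,-2.4,1],[3,0.66,0,0,0,-3.6,1],[3.36,0.74,0,0,0,-4.84,1],[3.36,0.74,0,0,0,-4.84,1],[3.36,0.74,0,0,0,-4.84,1],[3.36,0.74,0,0,0,-4.84,1],[3.36,0.74,0,0,0,-4.84,1],[3.36,0.74,0,0,0,-4.84,1],[3.36,0.74,0,0,0,-4.84,1]]'
python3 - <<'E'
from rel import *
cal=manip.get_calibration('wrist'); im,d=manip.camera('wrist'); save(im,'w6.png'); np.savez('w6.npz',im=im,d=d,xyz=cal['xyz'],q=cal['orientation'])
r=manip.trace('clip','wrist')
for x in r[:2]: print(x['p'],x['box']); boxes(cal,d,x['pixels'],[(.02,.035)])
for t,z in [('clip',0),('clip_mouth',.014)]: print(t,[(x['p'],x['pixel'],atz(cal,[x['pixel']],z)) for x in manip.tip_of(t,'wrist')])
E
```

```text
clock: 13.55
position: [0.5356, -0.0451, 0.1993]
ee_rot: [0.359, 0.933, 0.0, 0.0]
ft_force: [-0.2, 0.2, 0.1]
grip_width: 1.001
grasp_force: 0.0
0.72 [221.3, 82.3, 280.0, 184.5]
(0.02, 0.035) 1303 [ 0.5003 -0.0189  0.0273] [501.  -15.6] [54.2 99.3] 60.0
clip [(0.91, [259.8, 135.9], array([[ 0.5011093 , -0.01471977,  0.        ]])), (0.54, [390.5, 289.1], array([[ 0.75668089, -0.01949603,  0.        ]]))]
clip_mouth [(0.92, [271.3, 180.0], array([[ 0.54425779, -0.03651776,  0.014     ]]))]
```

View pics/w6.png

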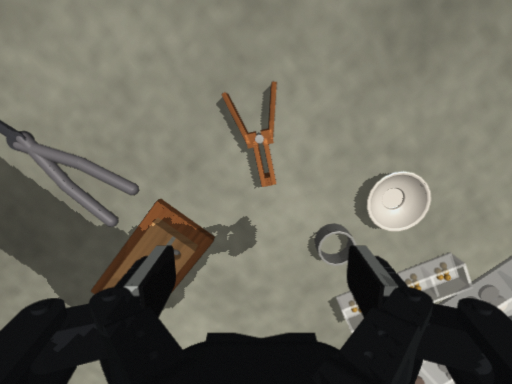

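The wrist view shows the clip with its pin at (259, 139), handle ends at (225, 95) and (274, 84), and jaw tip at (268, 184). It's free of neighbours.

Run:
```python
from rel import *
z=np.load('w6.npz'); cal=manip.get_calibration('wrist'); cal['xyz'],cal['orientation']=z['xyz'],z['q']
pin,h1,h2,j=atz(cal,[(259.5,138.5),(224,94),(274,83),(268.5,185)],.028)
m=(h1+h2)/2; d=j-m; yaw=np.degrees(np.arctan2(d[1],d[0])); print(pin,m,j,np.linalg.norm(d[:2]),'yaw',yaw,(m+j)/2)
import go; g=np.array([.5014,-.0158])-.036*np.array([np.cos(np.radians(-30.3)),np.sin(np.radians(-30.3))]); print(g)
go.go(*g,.1,59.7); go.go(*g,.018,59.7)
```

```text
[ 0.50136172 -0.01525808  0.028     ] [0.45938687 0.00882634 0.028     ] [ 0.54364479 -0.04059175  0.028     ] 0.0976808266946864 yaw -30.392038447910345 [ 0.50151583 -0.01588271  0.028     ]
[0.47031776 0.00236299]
13.75 pos [ 0.5356 -0.045   0.1993] rows: [ 1.605 -0.17   1.986] [ 0.    -0.    -1.464] w 1.0013410412927175 F [0.4 0.  0.4]
13.75 pos [ 0.5356 -0.045   0.1993] rows: [ 1.605 -0.17   3.626] [ 0.    -0.    -1.464] w 1.0013410412927175 F [0.4 0.  0.4]
```

Consistent. I'll descend and squeeze.

```bash
python3 -m pendant '[[0.8,-0.08,0.5,0,0,-0.7,1],[1.6,-0.17,1.2,0,0,-1.46,1],[1.6,-0.17,2,0,0,-1.46,1],[1.6,-0.17,2.8,0,0,-1.46,1],[1.6,-0.17,3.4,0,0,-1.46,1],[1.6,-0.17,3.6,0,0,-1.46,1],[1.6,-0.17,3.6,0,0,-1.46,1],[1.6,-0.17,3.6,0,0,-1.46,0.6],[1.6,-0.17,3.6,0,0,-1.46,0.2],[1.6,-0.17,3.6,0,0,-1.46,0]]' 30
python3 go.py .4703 .0024 .018 59.7
```

```text
clock: 15.0
position: [0.4713, 0.0024, 0.0202]
ee_rot: [0.262, 0.965, 0.001, 0.001]
ft_force: [-0.4, -0.1, 5.9]
grip_width: 0.502
grasp_force: 5.0
15.0 pos [0.4713 0.0024 0.0202] rows: [ 0.017 -0.01   0.045] [ 0.01   0.008 -0.003] w 0.5019954288943785 F [-0.4 -0.1  5.9]
```

```bash
python3 -m pendant '[[0,0,0,0,0,0,-0.2],[0,0,0,0,0,0,-0.4],[0,0,0,0,0,0,-0.6],[0,0,0,0,0,0,-1],[0,0,0,0,0,0,-1],[0,0,0,0,0,0,-1],[0,0,0,0,0,0,-1],[0,0,0,0,0,0,-1],[0,0,0,0,0,0,-1],[0,0,0,0,0,0,-1]]' 40
python3 go.py .4703 .0024 .12 9.3
```

```text
clock: 16.25
position: [0.4714, 0.0023, 0.0206]
ee_rot: [0.262, 0.965, 0.001, 0.001]
ft_force: [-3.8, -0.3, 12.4]
grip_width: 0.297
grasp_force: 39.4
16.25 pos [0.4714 0.0023 0.0206] rows: [ 0.017 -0.006 -1.988] [1.400e-02 3.000e-03 6.296e+00] w 0.29653944465415716 F [-3.8 -0.3 12.4]
```

```bash
python3 -m pendant '[[0,0,-0.3,0,0,0,-1],[0,0,-0.8,0,0,0,-1],[0,0,-1.4,0,0,0.6,-1],[0,0,-2,0,0,1.5,-1],[0,0,-2,0,0,2.5,-1],[0,0,-2,0,0,3.5,-1],[0,0,-2,0,0,4.5,-1],[0,0,-2,0,0,5.5,-1],[0,0,-2,0,0,6.3,-1],[0,0,-2,0,0,6.3,-1]]'
python3 - <<'E'
import go; go.go(.4965,-.0335,.12,9.3)
E
```

```text
clock: 17.5
position: [0.4705, 0.0022, 0.1199]
ee_rot: [0.647, 0.762, 0.0, 0.0]
ft_force: [0.2, 0.5, -0.6]
grip_width: 0.299
grasp_force: 39.8
17.5 pos [0.4705 0.0022 0.1199] rows: [-0.788  0.397 -0.001] [ 0.005 -0.001  0.001] w 0.29909860629381296 F [ 0.2  0.5 -0.6]
```

```bash
python3 -m pendant '[[-0.3,0.15,0,0,0,0,-1],[-0.79,0.4,0,0,0,0,-1],[-0.79,0.4,0,0,0,0,-1],[-0.79,0.4,0.5,0,0,0,-1],[-0.79,0.4,1,0,0,0,-1],[-0.79,0.4,1.05,0,0,0,-1],[-0.79,0.4,1.05,0,0,0,-1],[-0.79,0.4,1.05,0,0,0,-1],[-0.79,0.4,1.05,0,0,0,-1],[-0.79,0.4,1.05,0,0,0,-1]]'
python3 - <<'E'
from rel import *
a=np.radians(9.3); T=np.array([[np.cos(a),np.sin(a)],[-np.sin(a),np.cos(a)]])
for c in ['top','scene','wrist']:
    cal=manip.get_calibration(c); im,d=manip.camera(c); save(im,c+'7.png'); np.savez(c+'7.npz',im=im,d=d,xyz=cal['xyz'],q=cal['orientation'])
    for x in manip.trace('clip',c)[:1]:
        print(c,x['p'],np.round(x['box'])); P=cloud(cal,d,x['pixels']); P=P[(P[:,2]>.035)&(P[:,2]<.1)]; q=P[:,:2]@T.T*1000
        print(len(P),'z',np.percentile(P[:,2]*1000,[2,50,98]).round(1))
        for b in np.arange(-270,-90,10):
            s=(q[:,1]>=b)&(q[:,1]<b+10)
            if s.sum()>4: print(b,s.sum(),np.round([q[s,0].min(),q[s,0].max(),np.percentile(P[s,2]*1000,90)],1))
    print([(x['p'],x['pixel'],T@atz(cal,[x['pixel']],.061)[0,:2]*1000) for x in manip.tip_of('clip_mouth',c)][:2],[(x['p'],x['pixel'],T@atz(cal,[x['pixel']],.061)[0,:2]*1000) for x in manip.tip_of('card_edge_a',c)])
    if c!='wrist':
        for x in manip.trace('stand',c)[:1]:
            P=cloud(cal,d,x['pixels']); P=P[(P[:,2]>.055)&(P[:,2]<.096)]; q=P[:,:2]@T.T*1000; e=q[:,1]>q[:,1].max()-25
            print('card', np.percentile(q[e,0],[2,50,98]).round(1),q[:,1].max(),q[:,1].min())
a=cv2.imread('pics/scene7.png')[80:220,130:310]; b=cv2.imread('pics/top7.png')[150:270,250:404]
cv2.imwrite('pics/v5.png',np.vstack([cv2.resize(a,(500,389),interpolation=2)[:330],cv2.resize(b,(500,270)[:2],interpolation=2)]))
import go; print(T@manip.get_obs()['position'][:2]); go.go(.5062,-.0928,.0677,9.3)
E
```

```text
clock: 18.75
position: [0.4968, -0.0335, 0.0671]
ee_rot: [0.648, 0.762, 0.0, 0.0]
ft_force: [-0.2, 0.5, -0.7]
grip_width: 0.298
grasp_force: 39.8
top 0.16 [318. 192. 365. 225.]
202 z [35.2 77.9 96.8]
-270 20 [462.1 509.1  94. ]
-260 14 [483.1 486.8  94.8]
-250 18 [483.2 504.5  94.6]
-240 11 [483.5 486.3  90.1]
[] [(0.96, [319.9, 211.8], array([ 486.12595015, -235.36521339])), (0.92, [365.5, 201.1], array([ 493.35171082, -360.21895452]))]
card [483.2 484.2 487.3] -236.10434023319743 -358.2946976879714
scene 0.92 [218. 148. 262. 178.]
409 z [47.9 63.6 75.5]
-200 46 [466.2 506.7  73.7]
-190 60 [469.3 504.2  73.7]
-180 52 [472.1 501.8  73.5]
-170 41 [475.6 498.5  72.8]
-160 30 [490.1 500.9  74.6]
-150 30 [495.7 500.4  72.2]
-140 34 [494.1 499.6  73.7]
-130 6 [497.6 498.8  68.2]
-120 14 [471.  477.   74.3]
-110 54 [470.7 501.3  74.7]
-100 42 [471.7 499.9  73.9]
[(0.56, [225.8, 153.2], array([ 481.22616892, -197.08688787]))] [(0.87, [209.4, 149.3], array([ 488.50275309, -242.45596213])), (0.85, [177.4, 134.4], array([ 475.50484437, -357.59190872])), (0.66, [240.6, 166.5], array([ 509.18167348, -134.62226902]))]
card [480.3 485.4 488.1] -236.80181117757678 -357.8715084795999
wrist 0.59 [231. 221. 293. 336.]
4044 z [47.4 72.4 74.2]
-160 30 [478.6 494.2  74.4]
-150 1792 [471.6 498.7  73.5]
-140 440 [471.8 499.   73.7]
-130 395 [472.1 498.7  73.7]
-120 408 [472.7 498.   73.8]
-110 457 [470.7 500.1  73.8]
-100 522 [472.  498.7  73.4]
[] []
[ 0.48464639 -0.113361  ]
19.45 pos [ 0.4966 -0.0336  0.0668] rows: [-1.2e+00 -1.0e-03 -1.9e-02] [ 0.    -0.001 -0.003] w 0.2998262455058854 F [-0.1  0.2 -0.5]
```

View pics/v5.png

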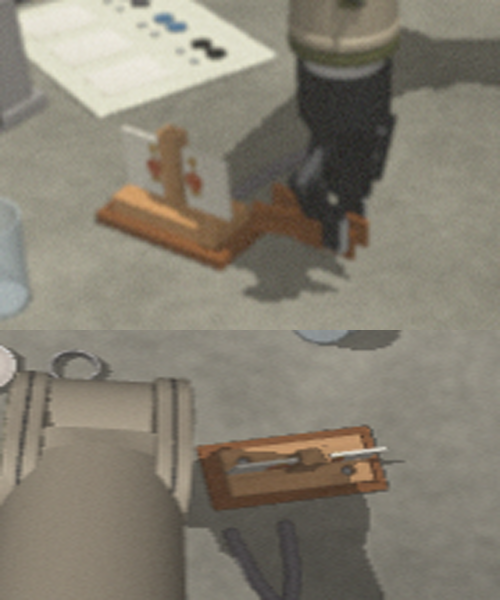

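The scene view shows the clip level and gaping, with its jaws in line with the card edge. Both clip and card are centred at x' ≈ 485 mm in the base axes. I'll slide in slowly.

```bash
python3 -m pendant '[[-0.1,-0.02,-0.01,0,0,0,-1],[-0.25,-0.02,-0.01,0,0,0,-1],[-0.4,-0.02,-0.01,0,0,0,-1],[-0.55,-0.02,-0.01,0,0,0,-1],[-0.7,-0.02,-0.01,0,0,0,-1],[-0.85,-0.02,-0.01,0,0,0,-1],[-1,-0.02,-0.01,0,0,0,-1],[-1.1,-0.02,-0.01,0,0,0,-1],[-1.2,-0.02,-0.01,0,0,0,-1],[-1.2,-0.02,-0.01,0,0,0,-1]]'
python3 - <<'E'
from rel import *
a=np.radians(9.3); T=np.array([[np.cos(a),np.sin(a)],[-np.sin(a),np.cos(a)]])
for c in ['top','scene']:
    cal=manip.get_calibration(c); im,d=manip.camera(c); save(im,c+'8.png')
    for t in ['clip','stand']:
      for x in manip.trace(t,c)[:1]:
        P=cloud(cal,d,x['pixels']); P=P[(P[:,2]>.04)&(P[:,2]<.1)]; q=P[:,:2]@T.T*1000
        print(c,t,x['p'],len(P),'z',np.percentile(P[:,2]*1000,[2,50,98]).round(1),'x',np.percentile(q[:,0],[1,99]).round(1),'y',np.percentile(q[:,1],[1,99]).round(1))
        for b in np.arange(-270,-190,10):
            s=(q[:,1]>=b)&(q[:,1]<b+10)
            if s.sum()>4 : print(b,s.sum(),np.round([q[s,0].min(),q[s,0].max()],1))
a=cv2.imread('pics/scene8.png')[100:190,150:270]; b=cv2.imread('pics/top8.png')[170:250,280:400]
cv2.imwrite('pics/v6.png',np.vstack([cv2.resize(a,(440,330),interpolation=2),cv2.resize(b,(440,270),interpolation=2)]))
print(T@manip.get_obs()['position'][:2],manip.get_obs()['clock'])
E
```

```text
clock: 20.7
position: [0.5053, -0.0933, 0.0673]
ee_rot: [0.648, 0.762, -0.0, 0.0]
ft_force: [-0.8, 0.0, -0.9]
grip_width: 0.295
grasp_force: 39.8
top stand 0.67 77 z [43.6 85.2 95.6] x [476.2 487.5] y [-355.2 -288.9]
scene clip 0.86 389 z [47.5 64.6 77.3] x [469.  507.4] y [-257.7 -155.8]
-260 33 [484.1 504.6]
-250 59 [468.5 503.6]
-240 50 [472.2 500.5]
-230 37 [488.7 499.1]
-220 27 [490.8 499.4]
-210 31 [494.6 499.7]
-200 32 [493.5 500. ]
scene stand 0.77 555 z [41.5 74.7 96.6] x [479.5 494.7] y [-355.1 -239.9]
-270 31 [481.2 489. ]
-260 28 [483.7 487.8]
-250 29 [481.6 487.6]
-240 6 [482.8 486.7]
[ 0.48367025 -0.17316456] 21.0
```

View pics/v6.png

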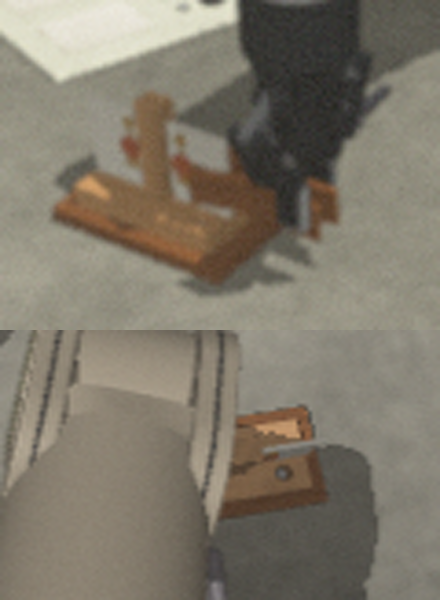

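The scene view shows one jaw on each side of the card edge, about 20 mm past it. There's no contact force on the clip, and the stand is still seated.

```bash
python3 -c "
from workcell import manip
print(manip.hand_in())"
```

```text
the job is handed in; nothing more can be done
None
```

I seated the stand fully on both pegs and let go of it. The clip is held squeezed open and level around the card's side edge, about 20 mm in with no contact force, and I handed the job in at about 21 s.

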